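# Pry open a fan module and load its fan

## Robot

A 7-joint arm with a two-finger parallel gripper is mounted at the origin on the work surface. World frame = base frame: x ahead of the robot, y to its left, z up, the work surface at z = 0. Lengths are in m, angles in rad, forces in N, time in s.
With the tool pointing down it reaches from about 0.425 to 0.875 m from the base axis. Payload 4.7 kg.
Tool frame: the origin (TCP) lies midway between the tips of the shut fingers; the grasp point (between the pads) lies 19 mm behind it; z points along the fingers, y is the line along which they close (so a half turn about z gives the same grasp; the last joint's range is limited). The gripper opens to 87 mm and grips with 3 to 60 N. Pads are 19 mm wide; open, the fingers measure 117 mm over their backs; the gripper's body (75 mm by 190 mm) begins 51 mm behind the grasp point.
Start: joints at [1.315, 0.321, -0.07, 1.45, 0.023, 1.371, -0.057], TCP at [0.173, -0.627, 0.187] pointing down, gripper open.
Joint ranges: [-2.86, 2.86], [-0.3, 2.09], [-1.38, 1.24], [0.06, 2.45], [-1.56, 4.7], [0.09, 2.05], [-2.69, 2.69]. Speed limits (rad/s): [2.57, 2.57, 3.14, 3.14, 3.14, 3.14, 3.14].

## Interface

Orientations are given as a rotation vector (axis times angle).
In Python, from bench import ctrl gives the robot as it stands. The module is installed in compiled form; this text tells all that it offers.
- The arm moves only by the tool carry_out, never from a script. Its argument "steps" is a list of rows, each a list of 7 numbers: the turn, a rotation vector about the world's x, y, z in degrees, then the shift along the world's x, y, z in cm, then the opening, from 0 (shut) to 1 (fully open). A call has 1 to 12 rows; each row is the pose to reach, as a shift and turn from the pose commanded when the call began; what a row does not reach only later rows make up. A row lasts 1/10 s, in which the tool goes at most 50 mm and 8.59 degrees, less where a joint would pass 70% of its speed; a pose out of reach is approached as far as the arm can. A call with a gripper value outside its range is refused whole. The fingers move at their own pace and stop on an object; "squeeze" is the grip in N (left out, the last holds). Time passes only in rows, so rows that repeat a pose let the fingers close. It gives the time, the measured TCP pose, the force, the opening and the grip force at its end, in the units of the state.
- ctrl.get_state(): the state, without advancing time (a new reading comes with each control period).
- ctrl.get_image(name): name is "scene" or "top" or "wrist"; returns a dict with "pixels" (420x560x3 uint8, red, green, blue), "camera_matrix" (3x3 intrinsics, pixels), "cam_to_world" (4x4, takes a point from camera to world coordinates); the wrist camera has in their place "T_tool_cam" (4x4, takes a point from camera to tool coordinates, whose origin is the TCP and whose axes are the flange's). Camera axes: x right, y down, z forward; pixel columns grow to the right and rows downward; lengths in m; the calibration is good to about 2 mm. A picture is of the moment at which its call begins: read the wrist's pose just before it. There is no depth.
- ctrl.close_job(): hands the job in; it is judged then, once.
The state is a dict: "time": time; "joint_positions": joint angles; "qd": joint speeds; "joint_torque": joint torques, N m; "position": TCP position; "tool_rot": TCP orientation; "ft_force": force on the tool from outside, world axes, zero at the start; "torque": the same for the moment, N m; "grip_width": opening from 0.0 (shut) to 1.0 (fully open); "grip_force": force on a finger pad.
Only numpy, scipy, OpenCV 4.12 (cv2) and the standard library are available. Lean on these libraries where they do the work, as an engineer would, in place of code of your own. Each camera call takes 0.05 s, during which the arm holds its last target. There are 200 camera calls.

## Task

Slip the blade of the orange-handled pry tool into the notch under the yellow-marked edge of the white fan module and lever its hinged cover up until it is past upright and stays open; do not open it with the gripper itself. Lay the tool back down on the black rubber mat, and put the blue fan, hub up, into the round well inside the module so that it lies flat on the bottom. Leave the bin, the grille frame and the clip where they are.

Things in the scene. Friction and masses are not known exactly. Their poses are not given: they have to be found in the camera images.
- housing: White plastic fan module 110 (x) x 150 (y) x 40 mm, fixed to the bench by two black side clamps (12 mm high, out to y = +-91). Origin: centre of underside; +x points from the notched front wall to the hinge wall. Walls 5 mm thick, front and back 36 mm high, sides 40. Inside: a deck 18 mm above the underside with a round well in its middle. See the notch, well and hinge points.
- notch (a point): Middle of the notch's mouth in the outer face of the front wall: in the module's frame x = -55, y = 0, z = 30.5 mm; axes as the module's. The notch is 44 mm wide and 11 mm high (25 to 36 mm above the underside; its upper side is the cover's lower face), goes through the wall and leads to the free space under the cover.
- cover_hinge (a point): Middle of the cover's hinge line: in the module's frame x = +52, y = 0, z = 38 mm; the line runs along the module's y; axes as the module's. The cover's front edge swings up and back, from 0 (shut, level) through 1.57 rad (upright) to a stop at 2.0. The hinge is slightly stiff: left below about 1.2 rad the cover may fall shut; past upright it stays open.
- cover: The cover: flat white panel 107 (hinge to front edge) x 138 x 4 mm, 65 g, black grille pattern on top and a yellow strip 44 x 6 mm along its front edge, right over the notch. Shut, its lower face is 36 and its top 40 mm above the module's underside, its front edge flush with the front wall. Origin on the hinge line, mid-thickness; it extends along its own -x; z is its outer normal.
- pry_tool: Pry tool, 70 g: orange handle 80 (x) x 16 (y) x 20 (z) mm with black bands at its ends, and a steel blade 16 mm wide and 3 mm thick that reaches 60 mm beyond the handle along +x, at mid height of the handle (10 mm above the underside). Origin: centre of the handle's underside; starts lying on the rubber mat.
- blade_tip (a point): Middle of the blade's end: in the tool's frame x = +100, y = 0, z = 10 mm; axes as the tool's.
- fan: Blue fan, 60 g: disc 56 mm across and 6 mm thick with small white vanes on it, and a round hub 22 mm across standing 18 mm above the disc (24 mm in all). Origin: centre of the disc's underside, z up through the hub. Starts flat on the cardboard pad.
- well (a point): Centre of the floor of the round well, 11 mm above the module's underside: well 60 mm across and 7 mm deep, its floor black; axes as the module's.
- tool_mat: Black rubber mat 200 (x) x 130 (y) x 3 mm fixed to the bench. Origin: centre of its underside.
- fan_pad: Brown cardboard pad 200 (x) x 130 (y) x 3 mm fixed to the bench, on which the fan starts. Origin: centre of its underside.
- parts_bin: Bystander: blue open bin with white parts, 130 x 150 x 70 mm. Origin: centre of its underside.
- grille_frame: Bystander: white flat frame 90 x 170 x 10 mm with two round holes. Origin: centre of its underside.
- slide_clip: Bystander: white bar 90 x 18 x 14 mm with a small grey block on it, 26 mm high in all. Origin: centre of its underside.
Things that resemble listed ones, but are neither listed nor needed, are in the scene too. What is meant by the fan is not green, red or turquoise, and is the smaller of those in its own colour.

How it is judged:
By the outcome, as a careful person would: the job done as asked, in the order asked, and still so for the second after the job is handed in, with the robot touching nothing.
It also fails if it takes over 70 s, if anything falls off the work surface, if the arm or the gripper's body presses on something with over 40 N, if the wrist force passes 120 N, or if a joint passes its speed limit or range.

## Working session

There is one attempt and no reset: what is moved stays moved. The work goes in short steps, Python scripts to look and compute and a tool call to move; the robot and the scene stay as the last step left them, time stands still between calls to the robot, and variables do not carry over. Pictures are saved under pics/ and viewed, at most 10 in all, crops included, and the job is handed in when it is done.

Besides the shell and the picture viewer there is one more tool, called after ">>>" by a JSON object that holds its "method" and its "body", one argument or row to a line. carry_out: Moves the arm, as the interface text tells. Its arguments: {"type":"object","properties":{"steps":{"type":"array","items":{"type":"array","items":{"type":"number"}}},"squeeze":{"type":"number"}},"required":["steps"]}

```bash
mkdir -p pics
python3 - <<'E'
from bench import ctrl
import cv2,json,numpy as np
s=ctrl.get_state();print({k:np.round(s[k],3) for k in('time','position','tool_rot','grip_width','ft_force')})
for n in('scene','top'):
    i=ctrl.get_image(n);cv2.imwrite(f'pics/{n}0.png',i['pixels'][:,:,::-1])
    np.savez(f'{n}.npz',K=i['camera_matrix'],T=i['cam_to_world']);print(n,i['camera_matrix'],np.round(i['cam_to_world'],3))
E
```

```text
{'time': np.float64(0.0), 'position': array([ 0.173, -0.626,  0.186]), 'tool_rot': array([-3.111e+00, -4.220e-01,  1.000e-03]), 'grip_width': np.float64(0.999), 'ft_force': array([ 0.014,  0.057, -0.319])}
scene [[393.02383794   0.         281.00932129]
 [  0.         393.02383794 209.71816126]
 [  0.           0.           1.        ]] [[ 0.855  0.449 -0.259  0.807]
 [ 0.519 -0.735  0.437 -0.344]
 [ 0.006 -0.508 -0.862  0.902]
 [ 0.     0.     0.     1.   ]]
top [[533.87097446   0.         290.80206852]
 [  0.         533.87097446 208.64452218]
 [  0.           0.           1.        ]] [[-0.028 -0.983  0.181  0.283]
 [-1.     0.03   0.007  0.065]
 [-0.013 -0.181 -0.983  1.495]
 [ 0.     0.     0.     1.   ]]
```

View pics/top0.png

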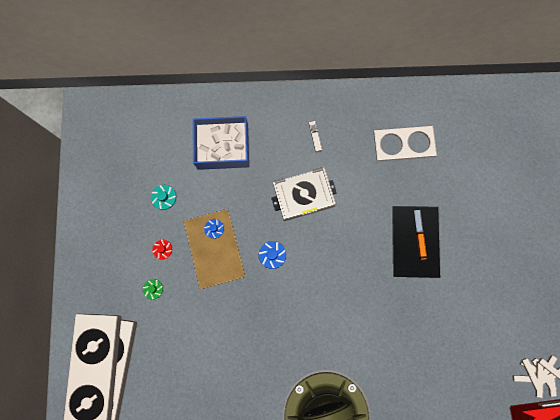

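View pics/scene0.png

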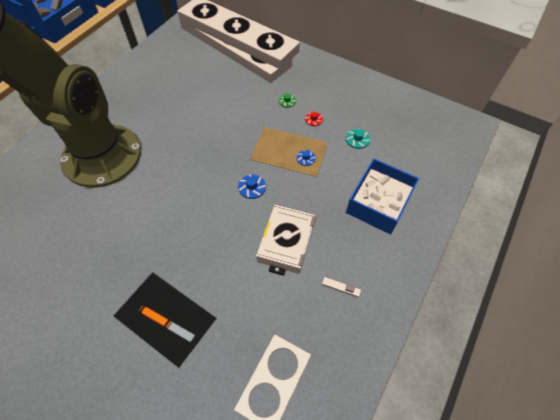

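The top view shows the module at (304,193) with its yellow edge at (310,211) facing the robot. The tool is at (420,235) with its blade away from the robot, and the small blue fan is on the pad at (214,229). The larger blue one at (272,255) is a decoy. The scene view agrees: tool (165,322), fan (306,158), module (287,238).

```bash
cat > h.py <<'E'
import cv2,numpy as np
from scipy.spatial.transform import Rotation as R
from bench import ctrl
def cam(n):
    s=ctrl.get_state(); i=ctrl.get_image(n); K=i['camera_matrix']
    if n=='wrist':
        T=np.eye(4);T[:3,:3]=R.from_rotvec(s['tool_rot']).as_matrix();T[:3,3]=s['position'];T=T@i['T_tool_cam']
    else: T=i['cam_to_world']
    return i['pixels'],K,T
def ray(K,T,uv,z):
    uv=np.atleast_2d(uv).astype(float); d=np.c_[uv,np.ones(len(uv))]@np.linalg.inv(K).T@T[:3,:3].T
    return T[:3,3]+d*((z-T[2,3])/d[:,2])[:,None]
def proj(K,T,P):
    p=(np.atleast_2d(P)-T[:3,3])@T[:3,:3]@K.T; return p[:,:2]/p[:,2:]
def blobs(px,h0,h1,s0=110,v0=60,amin=15):
    h=cv2.cvtColor(px,cv2.COLOR_RGB2HSV); m=cv2.inRange(h,(h0,s0,v0),(h1,255,255))
    n,l,st,c=cv2.connectedComponentsWithStats(m)
    return [(st[k,4],c[k],l==k) for k in range(1,n) if st[k,4]>=amin]
def axis(m):
    p=np.argwhere(m)[:,::-1]; return cv2.minAreaRect(p.astype(np.float32))
def show(px,name): cv2.imwrite(f'pics/{name}.png',px[:,:,::-1])
E
python3 - <<'E'
from h import *
for n in('top','scene'):
    px,K,T=cam(n)
    for nm,a,b,z in(('orange',5,18,.023),('yellow',22,35,.040),('blue',100,125,.009)):
        for ar,c,m in blobs(px,a,b):
            if ar<1500: print(n,nm,ar,c.round(1),ray(K,T,c,z)[0].round(4),ray(K,T,cv2.boxPoints(axis(m)),z)[:,:2].round(3).tolist() if nm!='blue' else '')
s=ctrl.get_state();print(R.from_rotvec(s['tool_rot']).as_matrix().round(3))
px,K,T=cam('wrist');print(K,ctrl.get_image('wrist')['T_tool_cam'].round(3))
E
```

```text
top orange 162 [421.6 245.3] [ 0.4408 -0.282   0.023 ] [[0.472, -0.27], [0.474, -0.29], [0.411, -0.293], [0.41, -0.273]]
top yellow 31 [309. 210.] [0.5461 0.0258 0.04  ] [[0.544, 0.046], [0.554, 0.007], [0.548, 0.006], [0.538, 0.045]]
top yellow 18 [316.4 386. ] [0.0787 0.0222 0.04  ] [[0.078, 0.035], [0.084, 0.013], [0.079, 0.012], [0.073, 0.034]]
top yellow 15 [335.4 386.2] [ 0.077  -0.0272  0.04  ] [[0.078, -0.017], [0.083, -0.019], [0.076, -0.037], [0.072, -0.035]]
top yellow 26 [306.8 392.2] [0.0638 0.0477 0.04  ] [[0.058, 0.063], [0.075, 0.041], [0.063, 0.032], [0.047, 0.054]]
top yellow 26 [354.5 405.7] [ 0.0273 -0.0747  0.04  ] [[0.047, -0.064], [0.049, -0.07], [0.011, -0.084], [0.008, -0.078]]
top yellow 104 [342.5 414.1] [ 0.0074 -0.0426  0.04  ] [[0.009, -0.015], [0.025, -0.06], [0.002, -0.068], [-0.014, -0.023]]
top blue 374 [218.6 140. ] [0.766  0.2803 0.009 ] 
top blue 21 [196. 137.] [0.7773 0.3462 0.009 ] 
top blue 42 [205.1 167.3] [0.6854 0.3195 0.009 ] 
top blue 232 [213.7 228.3] [0.5075 0.2951 0.009 ] 
top blue 491 [272.  254.7] [0.4283 0.1324 0.009 ] 
scene orange 
[... 500 characters left out ...]
.2] [ 0.0459 -0.1038  0.04  ] [[0.034, -0.124], [0.017, -0.104], [0.064, -0.085], [0.08, -0.106]]
scene yellow 39 [266.2 229.3] [0.5458 0.0256 0.04  ] [[0.548, 0.006], [0.537, 0.046], [0.543, 0.047], [0.554, 0.007]]
scene blue 164 [305.7 157.2] [0.5085 0.2945 0.009 ] 
scene blue 1425 [379.6 198. ] [0.7459 0.2781 0.009 ] 
scene blue 406 [251.5 185.9] [0.4305 0.1309 0.009 ] 
[[ 0.964  0.267 -0.   ]
 [ 0.267 -0.964  0.001]
 [-0.    -0.001 -1.   ]]
[[308.12579223   0.         280.68006487]
 [  0.         308.12579223 208.18257779]
 [  0.           0.           1.        ]] [[ 0.    -0.965 -0.262  0.072]
 [ 1.     0.    -0.    -0.   ]
 [ 0.    -0.262  0.965 -0.198]
 [ 0.     0.     0.     1.   ]]
```

>>> {"method": "carry_out", "body": {
  "steps": [
    [0, 0, -12, 26.7, 34.5, 0, 1],
    [0, 0, -12, 26.7, 34.5, 0, 1],
    [0, 0, -12, 26.7, 34.5, 0, 1],
    [0, 0, -12, 26.7, 34.5, 0, 1],
    [0, 0, -12, 26.7, 34.5, 0, 1],
    [0, 0, -12, 26.7, 34.5, 0, 1],
    [0, 0, -12, 26.7, 34.5, 0, 1],
    [0, 0, -12, 26.7, 34.5, 0, 1],
    [0, 0, -12, 26.7, 34.5, 0, 1],
    [0, 0, -12, 26.7, 34.5, 0, 1],
    [0, 0, -12, 26.7, 34.5, 0, 1],
    [0, 0, -12, 26.7, 34.5, 0, 1]
  ]
}}

```text
time: 1.5
position: [0.4393, -0.2829, 0.1869]
tool_rot: [3.14, 0.092, -0.001]
ft_force: [-0.4, -0.2, -0.5]
grip_width: 0.998
grip_force: 0.0
```

Run:
```python
from h import *
px,K,T=cam('wrist');show(px,'w1')
s=ctrl.get_state();print(s['time'],s['position'].round(4) if hasattr(s['position'],'round') else s['position'],R.from_rotvec(s['tool_rot']).as_matrix().round(3).tolist())
for ar,c,m in blobs(px,5,18,amin=100):
    r=axis(m);b=ray(K,T,cv2.boxPoints(r),.023);print(ar,c,ray(K,T,r[0],.023),b[:,:2].round(4).tolist())
```

```text
1.55 [ 0.4392 -0.2831  0.1869] [[0.998, 0.058, -0.001], [0.058, -0.998, -0.0], [-0.001, 0.0, -1.0]]
772 [278.93134715 182.38601036] [[ 0.44452066 -0.28036923  0.023     ]] [[0.4746, -0.2705], [0.4756, -0.2867], [0.413, -0.2907], [0.412, -0.2737]]
101 [533.48514851 325.51485149] [[ 0.26718292 -0.63604263  0.023     ]] [[0.2602, -0.6187], [0.2822, -0.6181], [0.2741, -0.6533], [0.2518, -0.6544]]
```

View pics/w1.png

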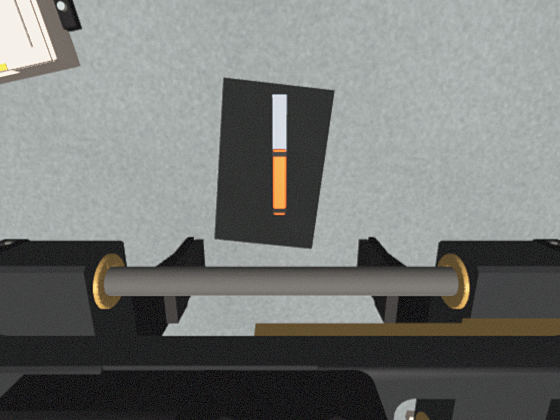

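The picture shows the tool lying upright in the view: handle centre (280,182), blade up to (280,95), on the mat. It measures at (0.4445, -0.2804) with a 3.7° yaw, which matches the other views. I'll descend and grasp.

>>> {"method": "carry_out", "body": {
  "steps": [
    [0, 0, 0, 0, 0.2, -5, 0.6],
    [0, 0, 0, 0, 0.2, -10, 0.6],
    [0, 0, 0, 0, 0.2, -15, 0.6],
    [0, 0, 0, 0, 0.2, -17, 0.6],
    [0, 0, 0, 0, 0.2, -18.2, 0.6],
    [0, 0, 0, 0, 0.2, -18.2, 0.6],
    [0, 0, 0, 0, 0.2, -18.2, 0],
    [0, 0, 0, 0, 0.2, -18.2, 0],
    [0, 0, 0, 0, 0.2, -18.2, 0],
    [0, 0, 0, 0, 0.2, -18.2, 0],
    [0, 0, 0, 0, 0.2, -18.2, 0],
    [0, 0, 0, 0, 0.2, -18.2, 0]
  ],
  "squeeze": 50
}}

```text
time: 2.75
position: [0.4403, -0.2796, 0.0052]
tool_rot: [3.14, 0.095, 0.0]
ft_force: [-0.2, 0.9, -0.6]
grip_width: 0.141
grip_force: 0.0
```

>>> {"method": "carry_out", "body": {
  "steps": [
    [0, 0, 0, 0, 0, 0, 0],
    [0, 0, 0, 0, 0, 0, 0],
    [0, 0, 0, 0, 0, 0, 0],
    [0, 0, 0, 0, 0, 5, 0],
    [0, 0, 0, 0, 0, 10, 0],
    [0, 0, 0, 0, 0, 14, 0],
    [0, 0, 0, 0, 0, 14, 0]
  ]
}}

```text
time: 3.45
position: [0.4441, -0.2817, 0.1516]
tool_rot: [3.133, 0.095, 0.015]
ft_force: [0.3, -0.4, 0.7]
grip_width: 0.009
grip_force: 0.0
```

>>> {"method": "carry_out", "body": {
  "steps": [
    [0, 0, 0, 0, 0, 0, 1],
    [0, 0, 0, 0, 0, 0, 1],
    [0, 0, 0, 0, 0, 0, 1],
    [0, 0, 0, 0, 0, 0, 1],
    [0, 0, 0, 0, 0, 0, 1]
  ]
}}

```text
time: 3.95
position: [0.4398, -0.2792, 0.1441]
tool_rot: [-3.139, -0.095, 0.002]
ft_force: [0.0, -1.0, 0.1]
grip_width: 0.37
grip_force: 0.0
```

Run:
```python
from h import *
px,K,T=cam('wrist');show(px,'w2')
s=ctrl.get_state();print(s['time'],s['position'],R.from_rotvec(s['tool_rot']).as_matrix().round(3).tolist())
for n in('wrist','top','scene'):
  px,K,T=cam(n)
  for ar,c,m in blobs(px,5,18,amin=100):
    r=axis(m);b=ray(K,T,cv2.boxPoints(r),.023);print(n,ar,c,ray(K,T,r[0],.023),b[:,:2].round(4).tolist())
```

```text
4.0 [ 0.43995671 -0.27932928  0.14431949] [[0.998, 0.06, -0.001], [0.06, -0.998, 0.001], [-0.001, -0.001, -1.0]]
wrist 338 [282.71301775 191.20118343] [[ 0.44462935 -0.28059073  0.023     ]] [[0.4746, -0.271], [0.4755, -0.2864], [0.4131, -0.2907], [0.4121, -0.2745]]
top 2609 [213.64239172 250.98620161] [[0.44818251 0.29318806 0.023     ]] [[0.53, 0.3809], [0.5594, 0.2545], [0.3681, 0.2072], [0.3399, 0.3308]]
scene 1016 [92.16437008 24.14271654] [[-0.44877512  0.42796252  0.023     ]] [[-0.4953, 0.2728], [-0.4996, 0.6485], [-0.3983, 0.5964], [-0.4047, 0.2369]]
scene 2005 [287.18104738 150.36309227] [[0.46032009 0.27976385 0.023     ]] [[0.3844, 0.1987], [0.3368, 0.3179], [0.5384, 0.3632], [0.5739, 0.2447]]
scene 315 [154.65079365 316.12698413] [[ 0.44425174 -0.28203656  0.023     ]] [[0.4042, -0.2941], [0.4009, -0.2736], [0.4839, -0.2701], [0.4862, -0.2902]]
```

View pics/w2.png

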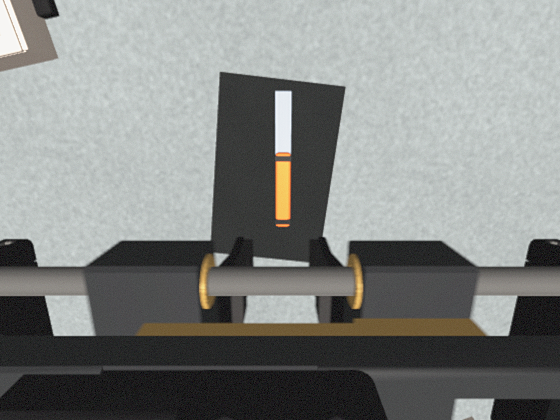

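The picture shows the tool undisturbed (handle centre at (283,191)) and the fingers empty at (240–320,250). I'll go down again half-open and look before closing.

>>> {"method": "carry_out", "body": {
  "steps": [
    [0, 0, 0, 0, 0, -5, 0.35],
    [0, 0, 0, 0, 0, -10, 0.35],
    [0, 0, 0, 0, 0, -13, 0.35],
    [0, 0, 0, 0, 0, -14, 0.35],
    [0, 0, 0, 0, 0, -14, 0.35]
  ]
}}

```text
time: 4.65
position: [0.4395, -0.2789, 0.004]
tool_rot: [-3.139, -0.095, 0.003]
ft_force: [-0.3, 0.2, -0.4]
grip_width: 0.366
grip_force: 0.0
```

Run:
```python
from h import *
px,K,T=cam('wrist');s=ctrl.get_state();print(s['position'],s['grip_width'],s['ft_force'])
p2,K2,T2=cam('scene');c=p2[240:400,60:260]
a=cv2.resize(px,(400,300));b=cv2.resize(c,(400,320),interpolation=cv2.INTER_CUBIC)[:300]
show(np.hstack([a,b]),'w3');print(proj(K,T,s['position']),proj(K2,T2,s['position']))
```

```text
[ 0.44083435 -0.27976666  0.00565879] 0.3608336373785607 [0.63936033 0.05737991 0.08881788]
[[282.39623965 232.37660128]] [[155.92149976 316.37420697]]
```

View pics/w3.png

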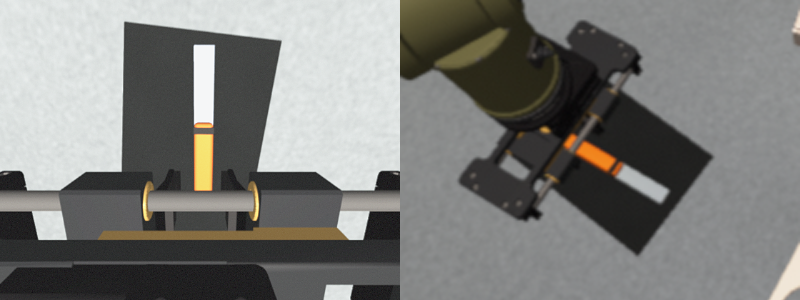

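The fingers straddle the handle correctly (handle at (203,160), left panel). I'll close and wait before lifting.

>>> {"method": "carry_out", "body": {
  "steps": [
    [0, 0, 0, 0, 0, 0, 0],
    [0, 0, 0, 0, 0, 0, 0],
    [0, 0, 0, 0, 0, 0, 0],
    [0, 0, 0, 0, 0, 0, 0],
    [0, 0, 0, 0, 0, 0, 0],
    [0, 0, 0, 0, 0, 0, 0],
    [0, 0, 0, 0, 0, 0, 0]
  ],
  "squeeze": 50
}}

```text
time: 5.45
position: [0.4402, -0.2795, 0.005]
tool_rot: [3.14, 0.095, -0.0]
ft_force: [-0.9, -0.6, 0.6]
grip_width: -0.0
grip_force: 0.0
```

Run:
```python
from h import *
px,K,T=cam('wrist')
c=px[140:330,180:400];show(cv2.resize(c,(660,570)),'w4')
s=ctrl.get_state();print(s['position'],s['grip_width'],s['grip_force'])
```

```text
[ 0.44020017 -0.27947214  0.00492546] 0.007589953022621832 0.0
```

View pics/w4.png

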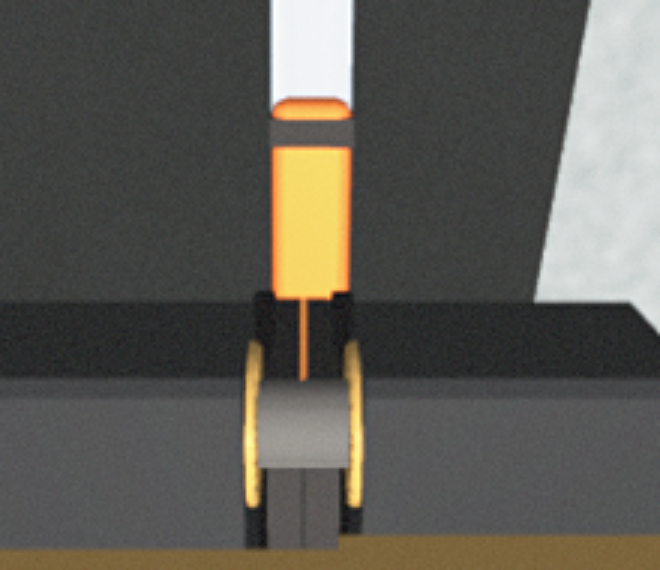

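The fingers have shut above the handle: a thin orange line shows between them at (305,340). So the real tips sit at least 18 mm higher than the reported TCP. I'll open, go 15 mm lower, which is safe given that bound, and close again.

>>> {"method": "carry_out", "body": {
  "steps": [
    [0, 0, 0, 0, 0, 0, 0.4],
    [0, 0, 0, 0, 0, 0, 0.4],
    [0, 0, 0, 0, 0, 0, 0.4],
    [0, 0, 0, 0, 0, 0, 0.4],
    [0, 0, 0, 0, 0, 0, 0.4],
    [0, 0, 0, 0, 0, -0.5, 0.4],
    [0, 0, 0, 0, 0, -1.0, 0.4],
    [0, 0, 0, 0, 0, -1.5, 0.4],
    [0, 0, 0, 0, 0, -1.5, 0.4]
  ]
}}

```text
time: 6.4
position: [0.4394, -0.279, -0.0112]
tool_rot: [-3.139, -0.095, 0.003]
ft_force: [-0.1, -0.6, -0.3]
grip_width: 0.398
grip_force: 0.0
```

>>> {"method": "carry_out", "body": {
  "steps": [
    [0, 0, 0, 0, 0, 0, 0],
    [0, 0, 0, 0, 0, 0, 0],
    [0, 0, 0, 0, 0, 0, 0],
    [0, 0, 0, 0, 0, 0, 0],
    [0, 0, 0, 0, 0, 0, 0],
    [0, 0, 0, 0, 0, 0, 0]
  ],
  "squeeze": 10
}}

```text
time: 7.0
position: [0.4403, -0.2795, -0.0099]
tool_rot: [3.14, 0.095, 0.0]
ft_force: [-0.5, 0.5, 0.2]
grip_width: 0.018
grip_force: 0.0
```

>>> {"method": "carry_out", "body": {
  "steps": [
    [0, 0, 0, 0, 0, 0, 0.4],
    [0, 0, 0, 0, 0, 0, 0.4],
    [0, 0, 0, 0, 0, 0, 0.4],
    [0, 0, 0, 0, 0, 0, 0.4],
    [0, 0, 0, 0, 0, 0, 0.4],
    [0, 0, 0, 0, 0, 0, 0.4]
  ]
}}

```text
time: 7.6
position: [0.4402, -0.2795, -0.01]
tool_rot: [3.14, 0.095, -0.0]
ft_force: [0.1, 0.4, 1.0]
grip_width: 0.382
grip_force: 0.0
```

Run:
```python
from h import *
# wrist camera height check: mat corners (200x130 at z=.003) in the stored w1 view and current view
px,K,T=cam('wrist'); s=ctrl.get_state(); print(s['position'],s['grip_width'],T[:3,3])
for ar,c,m in blobs(px,5,18,amin=100):
    u=axis(m); print(ar,u,[ray(K,T,cv2.boxPoints(u),z)[:,:2].round(4).tolist() for z in(.023,)])
img=cv2.imread('pics/w1.png')[:,:,::-1]
g=cv2.cvtColor(np.ascontiguousarray(img),cv2.COLOR_RGB2GRAY)
m=((g<75)&(np.arange(420)[:,None]<250)).astype(np.uint8); m[:,:205]=0; m[:,345:]=0; m[235:,:]*=0
h=cv2.convexHull(np.argwhere(m)[:,::-1].astype(np.int32)); q=cv2.approxPolyDP(h,4,True)[:,0]; print(q)
T1=np.eye(4);T1[:3,:3]=np.array([[0.998,0.058,0],[0.058,-0.998,0],[0,0,-1.0]]);T1[:3,3]=[.4392,-.2831,.1869]
T1=T1@ctrl.get_image('wrist')['T_tool_cam'];P=ray(K,T1,q,.003);print(P.round(4),np.linalg.norm(np.diff(P,axis=0),axis=1))
show(px,'w5')
p2,K2,T2=cam('scene');show(cv2.resize(p2[240:380,80:240],(640,560),interpolation=cv2.INTER_CUBIC),'s5')
```

```text
[ 0.44025225 -0.27951133 -0.01002112] 0.39607148381664026 [ 0.5115238  -0.27494048  0.18774884]
119 ((283.5, 180.5), (7.0, 29.0), 90.0) [[[0.4839, -0.2703], [0.4848, -0.2859], [0.481, -0.2862], [0.48, -0.2705]]]
387 ((283.5, 230.0), (72.0, 29.0), 90.0) [[[0.4745, -0.2708], [0.4754, -0.2866], [0.4325, -0.2898], [0.4315, -0.2729]]]
[[332  90]
 [313 233]
 [215 234]
 [224  78]]
[[ 0.5526 -0.3359  0.003 ]
 [ 0.3758 -0.329   0.003 ]
 [ 0.3669 -0.2006  0.003 ]
 [ 0.5583 -0.2105  0.003 ]] [0.17689854 0.12865713 0.19157914]
```

View pics/w5.png

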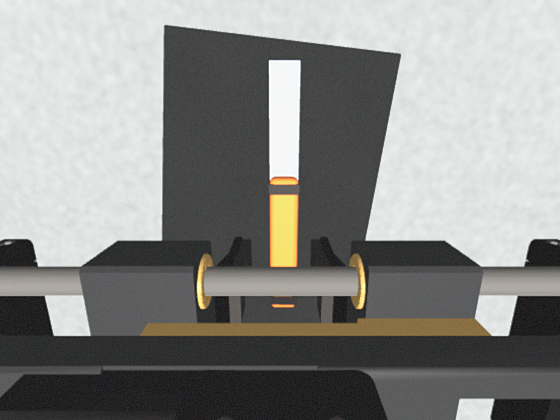

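The view shows the handle at (284,230) and the fingertips at about rows 238 and columns 248/314. Their spacing (34 mm over 66 px) puts the tips roughly 30–45 mm behind the reported TCP. The camera's own measurements stay consistent. I'll go 13 mm lower; the tips were above 23 mm, so this is safe.

>>> {"method": "carry_out", "body": {
  "steps": [
    [0, 0, 0, 0, -0.1, -0.5, 0.4],
    [0, 0, 0, 0, -0.1, -1.0, 0.4],
    [0, 0, 0, 0, -0.1, -1.3, 0.4],
    [0, 0, 0, 0, -0.1, -1.3, 0],
    [0, 0, 0, 0, -0.1, -1.3, 0],
    [0, 0, 0, 0, -0.1, -1.3, 0],
    [0, 0, 0, 0, -0.1, -1.3, 0],
    [0, 0, 0, 0, -0.1, -1.3, 0],
    [0, 0, 0, 0, -0.1, -1.3, 0],
    [0, 0, 0, 0, -0.1, -1.3, 0]
  ],
  "squeeze": 10
}}

```text
time: 8.75
position: [0.4404, -0.2806, -0.0229]
tool_rot: [3.14, 0.095, 0.0]
ft_force: [1.2, 0.1, 1.1]
grip_width: 0.182
grip_force: 10.0
```

Gripped at width 0.182 (16 mm), so the tips are 33–46 mm behind the reported TCP. I'll open and deepen the bite by 6 mm before gripping firmly.

>>> {"method": "carry_out", "body": {
  "steps": [
    [0, 0, 0, 0, 0, 0, 0.35],
    [0, 0, 0, 0, 0, 0, 0.35],
    [0, 0, 0, 0, 0, 0, 0.35],
    [0, 0, 0, 0, 0, -0.3, 0.35],
    [0, 0, 0, 0, 0, -0.6, 0.35],
    [0, 0, 0, 0, 0, -0.7, 0.35],
    [0, 0, 0, 0, 0, -0.7, 0.35]
  ]
}}

```text
time: 9.45
position: [0.4399, -0.2803, -0.0304]
tool_rot: [-3.14, -0.095, 0.001]
ft_force: [0.7, -0.7, 0.5]
grip_width: 0.35
grip_force: 0.0
```

>>> {"method": "carry_out", "body": {
  "steps": [
    [0, 0, 0, 0, 0, -0.1, 0.35],
    [0, 0, 0, 0, 0, -0.2, 0.35],
    [0, 0, 0, 0, 0, -0.2, 0.35]
  ]
}}

```text
time: 9.75
position: [0.4403, -0.2805, -0.032]
tool_rot: [3.14, 0.095, 0.0]
ft_force: [-0.3, -1.0, 0.8]
grip_width: 0.346
grip_force: 0.0
```

>>> {"method": "carry_out", "body": {
  "steps": [
    [0, 0, 0, 0, 0, -0.1, 0.35],
    [0, 0, 0, 0, 0, -0.2, 0.35],
    [0, 0, 0, 0, 0, -0.2, 0.35]
  ]
}}

```text
time: 10.05
position: [0.4403, -0.2806, -0.0322]
tool_rot: [3.14, 0.095, -0.001]
ft_force: [-4.3, 2.8, 15.1]
grip_width: 0.346
grip_force: 7.1
```

>>> {"method": "carry_out", "body": {
  "steps": [
    [0, 0, 0, 0, 0, -0.1, 0.35],
    [0, 0, 0, 0, 0, -0.2, 0.35],
    [0, 0, 0, 0, 0, -0.2, 0.35]
  ]
}}

```text
time: 10.35
position: [0.4404, -0.2806, -0.0323]
tool_rot: [3.139, 0.095, -0.002]
ft_force: [-9.6, 5.6, 29.7]
grip_width: 0.352
grip_force: 14.7
```

The tips touched the mat at reported z = −0.032, so the true tips are 35 mm behind the reported TCP. I'll back off, then grip firmly.

>>> {"method": "carry_out", "body": {
  "steps": [
    [0, 0, 0, 0, 0, 0.5, 0.35],
    [0, 0, 0, 0, 0, 0.5, 0],
    [0, 0, 0, 0, 0, 0.5, 0],
    [0, 0, 0, 0, 0, 0.5, 0],
    [0, 0, 0, 0, 0, 0.5, 0],
    [0, 0, 0, 0, 0, 0.5, 0],
    [0, 0, 0, 0, 0, 0.5, 0],
    [0, 0, 0, 0, 0, 0.5, 0]
  ],
  "squeeze": 50
}}

```text
time: 11.15
position: [0.4401, -0.2804, -0.0312]
tool_rot: [-3.14, -0.095, 0.001]
ft_force: [0.2, -0.2, -0.3]
grip_width: 0.182
grip_force: 50.0
```

>>> {"method": "carry_out", "body": {
  "steps": [
    [0, 0, 0, 0, 0, 2, 0],
    [0, 0, 0, 0, 0, 5, 0],
    [0, 0, 0, 0, 0, 9, 0],
    [0, 0, 0, 0, 0, 13, 0],
    [0, 0, 0, 0, 0, 16, 0],
    [0, 0, 0, 0, 0, 16, 0],
    [0, 0, 0, 0, 0, 16, 0]
  ]
}}

```text
time: 11.85
position: [0.4404, -0.2807, 0.1294]
tool_rot: [3.139, 0.095, 0.001]
ft_force: [-0.3, -0.3, -1.3]
grip_width: 0.178
grip_force: 50.0
```

>>> {"method": "carry_out", "body": {
  "steps": [
    [0, 0, 12, -1.2, 27.3, 0, 0],
    [0, 0, 12, -1.2, 27.3, 0, 0],
    [0, 0, 12, -1.2, 27.3, 0, 0],
    [0, 0, 12, -1.2, 27.3, 0, 0],
    [0, 0, 12, -1.2, 27.3, 0, 0],
    [0, 0, 12, -1.2, 27.3, 0, 0],
    [0, 0, 12, -1.2, 27.3, 0, 0],
    [0, 0, 12, -1.2, 27.3, 0, 0],
    [0, 0, 12, -1.2, 27.3, 0, 0]
  ]
}}

```text
time: 12.75
position: [0.4276, -0.0089, 0.1281]
tool_rot: [-3.113, -0.419, 0.003]
ft_force: [0.4, -0.2, -0.7]
grip_width: 0.18
grip_force: 50.0
```

Run:
```python
from h import *
px,K,T=cam('wrist');s=ctrl.get_state();show(px,'w6');print(s['time'],s['position'],R.from_rotvec(s['tool_rot']).as_matrix().round(4).tolist(),s['grip_width'])
for n in('wrist','top','scene'):
  if n!='wrist': px,K,T=cam(n)
  for ar,c,m in blobs(px,22,35,s0=90,amin=20):
    r=axis(m);b=ray(K,T,cv2.boxPoints(r),.04)
    if abs(b[:,0].mean()-.546)<.03: print(n,ar,c,ray(K,T,c,.04)[0].round(4),b[:,:2].round(4).tolist())
```

```text
12.8 [ 0.42776659 -0.00890245  0.1282605 ] [[0.9645, 0.2642, -0.0014], [0.2642, -0.9645, 0.0004], [-0.0013, -0.0007, -1.0]] 0.1786546040766191
wrist 103 [256.94174757  59.46601942] [0.5424 0.0439 0.04  ] [[0.5437, 0.0494], [0.5464, 0.0396], [0.5411, 0.0383], [0.5384, 0.0481]]
wrist 31 [300.4516129   59.90322581] [0.5518 0.0082 0.04  ] [[0.5544, 0.0102], [0.5551, 0.0078], [0.5491, 0.006], [0.5484, 0.0085]]
top 26 [306.80769231 210.76923077] [0.5441 0.0319 0.04  ] [[0.5436, 0.046], [0.5509, 0.0179], [0.5445, 0.0164], [0.5373, 0.0444]]
scene 50 [266.32 228.94] [0.5456 0.0266 0.04  ] [[0.5468, 0.0055], [0.5365, 0.0469], [0.5442, 0.0481], [0.5543, 0.0066]]
```

View pics/w6.png

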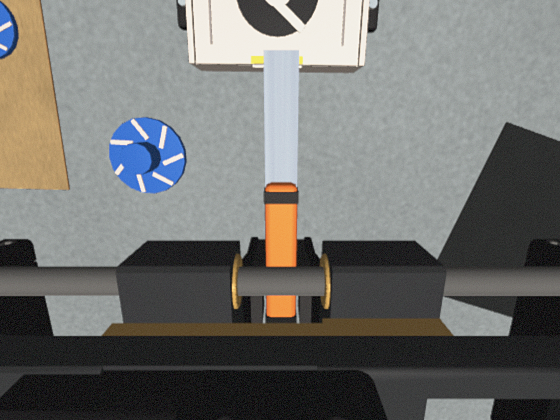

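The picture shows the yellow strip at (247–303,60) behind the blade. The blade end is at (282,50), where my held-tool model predicts it. The tip is 16 mm before the notch mouth and 3 mm to one side. I'll shift sideways and descend to notch height.

>>> {"method": "carry_out", "body": {
  "steps": [
    [0, 0, 0, -0.1, 0.3, -4, 0],
    [0, 0, 0, -0.1, 0.3, -8, 0],
    [0, 0, 0, -0.1, 0.3, -12, 0],
    [0, 0, 0, -0.1, 0.3, -14.2, 0],
    [0, 0, 0, -0.1, 0.3, -14.2, 0],
    [0, 0, 0, -0.1, 0.3, -14.2, 0]
  ]
}}

```text
time: 13.5
position: [0.4275, -0.0048, -0.0127]
tool_rot: [-3.113, -0.421, 0.0]
ft_force: [-0.6, 0.0, -1.0]
grip_width: 0.18
grip_force: 50.0
```

Run:
```python
from h import *
P=[]
for _ in range(3):
    px,K,T=cam('wrist');s=ctrl.get_state();P.append(s['position'])
p=np.mean(P,0);M=R.from_rotvec(s['tool_rot']).as_matrix();tip=p+M@[.1044,0,-.0442];print(p,tip,s['ft_force'])
u=np.array([.9645,.2642]);d=np.array([.5431,.0259])-tip[:2];print('ahead',d@u,'lat',d@[-u[1],u[0]])
for ar,c,m in blobs(px,22,35,s0=90,amin=20):
    r=axis(m);b=ray(K,T,cv2.boxPoints(r),.04)
    if abs(b[:,0].mean()-.546)<.05: print(ar,c,ray(K,T,c,.04)[0].round(4),b[:,:2].round(4).tolist())
```

```text
[ 0.42876607 -0.00488946 -0.0116184 ] [0.52926787 0.02291201 0.03287278] [1.32836241e+00 5.55083801e-01 5.64212420e-04]
ahead 0.014130513114874323 lat -0.0007725271090879464
591 [282.91201354   2.31133672] [0.5453 0.0266 0.04  ] [[0.54, 0.0488], [0.5517, 0.0067], [0.5496, 0.006], [0.5379, 0.0484]]
```

>>> {"method": "carry_out", "body": {
  "steps": [
    [0, 0, 0, 0, 0, -0.2, 0],
    [0, 0, 0, 1.0, 0.27, -0.2, 0],
    [0, 0, 0, 2.0, 0.54, -0.2, 0],
    [0, 0, 0, 2.5, 0.68, -0.2, 0],
    [0, 0, 0, 2.5, 0.68, -0.2, 0]
  ]
}}

```text
time: 14.15
position: [0.4535, 0.003, -0.0148]
tool_rot: [-3.112, -0.424, -0.001]
ft_force: [-0.7, -0.2, -0.1]
grip_width: 0.177
grip_force: 50.0
```

>>> {"method": "carry_out", "body": {
  "steps": [
    [0, 0, 0, 0.8, 0.22, 0, 0],
    [0, 0, 0, 1.6, 0.44, 0, 0],
    [0, 0, 0, 2.5, 0.68, 0, 0],
    [0, 0, 0, 2.5, 0.68, 0, 0]
  ]
}}

```text
time: 14.55
position: [0.479, 0.0098, -0.0148]
tool_rot: [-3.112, -0.423, -0.002]
ft_force: [-0.5, 0.7, -0.6]
grip_width: 0.178
grip_force: 50.0
```

Run:
```python
from h import *
P=[];
for _ in range(4): cam('wrist');s=ctrl.get_state();P.append(s['position'])
p=np.mean(P,0);print(p,s['ft_force'])
u=np.array([.9645,.2642]);tx=(p[:2]+.1044*u-[.5431,.0259])@u*1e3-55;tz=(p[2]+.0442)*1e3;print('tip mod x,z',tx,tz)
# arc about hinge (52,38); tip kept on the underside
r=np.hypot(tx-52,2+0);A=52-tx
for th in range(0,116,6):
    t=np.radians(th);x=52-A*np.cos(t)+3*np.sin(t)-2*0;z=38+A*np.sin(t)-(3.5)*np.cos(t)
    f=(x-tx)/10;print(th,'d=',np.round([f*u[0],f*u[1],(z-tz)/10],2))
```

```text
[ 0.47718951  0.00927133 -0.01514254] [-0.90974565 -0.07495796 -1.0844524 ]
tip mod x,z -18.5574993112535 29.057463090188833
0 d= [-0.   -0.    0.54]
6 d= [0.07 0.02 1.28]
12 d= [0.21 0.06 2.02]
18 d= [0.42 0.12 2.74]
24 d= [0.71 0.19 3.44]
30 d= [1.06 0.29 4.12]
36 d= [1.47 0.4  4.76]
42 d= [1.94 0.53 5.36]
48 d= [2.47 0.68 5.9 ]
54 d= [3.04 0.83 6.4 ]
60 d= [3.65 1.   6.83]
66 d= [4.3  1.18 7.2 ]
72 d= [4.98 1.36 7.5 ]
78 d= [5.67 1.55 7.72]
84 d= [6.38 1.75 7.87]
90 d= [7.09 1.94 7.95]
96 d= [7.8  2.14 7.95]
102 d= [8.5  2.33 7.87]
108 d= [9.18 2.52 7.71]
114 d= [9.84 2.69 7.48]
```

>>> {"method": "carry_out", "body": {
  "steps": [
    [0, 0, 0, 0, 0, 0.5, 0],
    [0, 0, 0, 0.1, 0, 1.3, 0],
    [0, 0, 0, 0.2, 0.1, 2.0, 0],
    [0, 0, 0, 0.4, 0.1, 2.7, 0],
    [0, 0, 0, 0.7, 0.2, 3.4, 0],
    [0, 0, 0, 1.1, 0.3, 4.1, 0],
    [0, 0, 0, 1.5, 0.4, 4.8, 0],
    [0, 0, 0, 1.9, 0.5, 5.4, 0]
  ]
}}

```text
time: 15.55
position: [0.497, 0.0142, 0.0398]
tool_rot: [3.113, 0.423, 0.001]
ft_force: [0.0, -1.1, -2.2]
grip_width: 0.178
grip_force: 50.0
```

Run:
```python
from h import *
s=ctrl.get_state();print(s['position'],s['ft_force'])
p2,K2,T2=cam('scene');show(cv2.resize(p2[120:320,180:380],(560,560),interpolation=cv2.INTER_CUBIC),'s7')
```

```text
[0.49702903 0.01424893 0.03977055] [ 0.04580722 -1.14551444 -2.24498976]
```

View pics/s7.png

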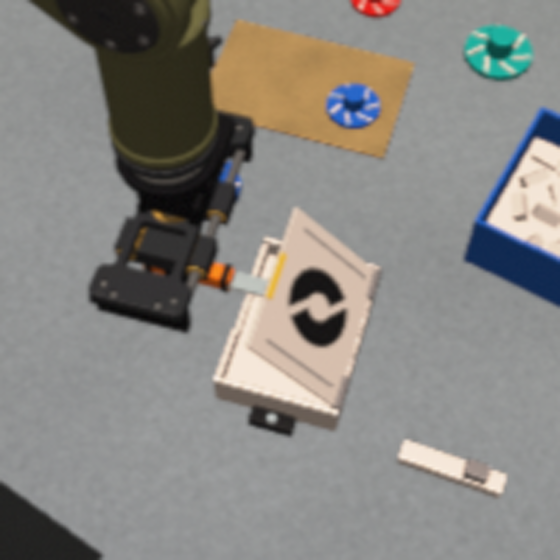

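The cover is lifting well on the blade: raised edge at (275,280), open interior visible. I'll continue along the arc past upright.

>>> {"method": "carry_out", "body": {
  "steps": [
    [0, 0, 0, 0.5, 0.15, 0.5, 0],
    [0, 0, 0, 1.1, 0.3, 1.0, 0],
    [0, 0, 0, 1.7, 0.5, 1.5, 0],
    [0, 0, 0, 2.4, 0.65, 1.8, 0],
    [0, 0, 0, 3.0, 0.8, 2.1, 0],
    [0, 0, 0, 3.7, 1.0, 2.4, 0],
    [0, 0, 0, 4.4, 1.2, 2.5, 0],
    [0, 0, 0, 5.1, 1.4, 2.6, 0],
    [0, 0, 0, 5.8, 1.6, 2.6, 0],
    [0, 0, 0, 6.5, 1.8, 2.6, 0],
    [0, 0, 0, 7.2, 2.0, 2.4, 0],
    [0, 0, 0, 7.4, 2.05, 2.3, 0]
  ]
}}

```text
time: 16.8
position: [0.571, 0.035, 0.0617]
tool_rot: [-3.113, -0.423, -0.0]
ft_force: [0.3, 0.6, -1.3]
grip_width: 0.177
grip_force: 50.0
```

>>> {"method": "carry_out", "body": {
  "steps": [
    [0, 0, 0, -2, -0.5, 0, 0],
    [0, 0, 0, -5, -1.4, 0, 0],
    [0, 0, 0, -8.7, -2.4, 1, 0],
    [0, 0, 0, -8.7, -2.4, 4, 0],
    [0, 0, 0, -8.7, -2.4, 4, 0]
  ]
}}

```text
time: 17.3
position: [0.4845, 0.0099, 0.1048]
tool_rot: [3.11, 0.421, 0.007]
ft_force: [0.6, -0.0, -0.1]
grip_width: 0.183
grip_force: 50.0
```

Run:
```python
from h import *
s=ctrl.get_state();print(s['position'],s['ft_force'])
a=cam('scene')[0];b=cam('top')[0]
show(np.hstack([cv2.resize(a[140:320,200:380],(400,400),interpolation=cv2.INTER_CUBIC),cv2.resize(b[120:260,200:340],(400,400),interpolation=cv2.INTER_CUBIC)]),'s8')
for n in('scene','top'):
    px,K,T=cam(n); print(n,[(ar,c.round(0)) for ar,c,m in blobs(px,22,35,s0=90,amin=15) if 150<c[1]<260 and 230<c[0]<350])
    # white-cover prediction at angles: predicted pixel of cover front edge centre
    u=np.array([.9645,.2642])
    for th in(95,105,114.6):
        t=np.radians(th);x=.107-.107*np.cos(t);P=np.r_[np.array([.5431,.0259])+x*u,.038+.107*np.sin(t)];print(th,proj(K,T,P)[0].round(0))
```

```text
[0.48454274 0.00994915 0.10475961] [ 0.57493017 -0.04977753 -0.05067882]
scene []
95 [314. 220.]
105 [322. 222.]
114.6 [330. 225.]
top [(np.int32(42), array([318., 193.]))]
95 [297. 162.]
105 [295. 156.]
114.6 [293. 151.]
```

View pics/s8.png

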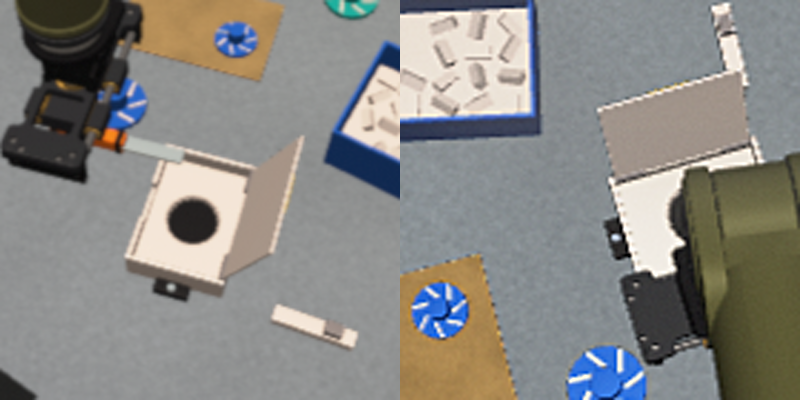

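Both views show the cover leaning back past upright: lit edge at (300,150) left, top edge at (670,85) right. The well is exposed at (192,220). Next I'll lay the tool back on the mat.

>>> {"method": "carry_out", "body": {
  "steps": [
    [0, 0, -12, -4.4, -29, 2, 0],
    [0, 0, -12, -4.4, -29, 2, 0],
    [0, 0, -12, -4.4, -29, 2, 0],
    [0, 0, -12, -4.4, -29, 2, 0],
    [0, 0, -12, -4.4, -29, 2, 0],
    [0, 0, -12, -4.4, -29, 2, 0],
    [0, 0, -12, -4.4, -29, 2, 0],
    [0, 0, -12, -4.4, -29, 2, 0],
    [0, 0, -12, -4.4, -29, -3, 0],
    [0, 0, -12, -4.4, -29, -8, 0],
    [0, 0, -12, -4.4, -29, -11, 0],
    [0, 0, -12, -4.4, -29, -11, 0]
  ]
}}

```text
time: 18.7
position: [0.4357, -0.2745, -0.013]
tool_rot: [-3.132, -0.1, 0.013]
ft_force: [0.0, 0.6, -0.8]
grip_width: 0.178
grip_force: 50.0
```

>>> {"method": "carry_out", "body": {
  "steps": [
    [0, 0, 0, 0, 0, 0, 0],
    [0, 0, 0, 0, 0, 0, 0],
    [0, 0, 0, 0, 0, 0, 0]
  ]
}}

```text
time: 19.0
position: [0.4411, -0.2801, -0.0058]
tool_rot: [3.138, 0.095, 0.005]
ft_force: [-0.1, -0.8, -1.4]
grip_width: 0.179
grip_force: 50.0
```

Tool underside is about 28 mm up; I'll lower it 25 mm, settle, then release.

>>> {"method": "carry_out", "body": {
  "steps": [
    [0, 0, 0, 0, 0, -1.0, 0],
    [0, 0, 0, 0, 0, -2.0, 0],
    [0, 0, 0, 0, 0, -2.4, 0],
    [0, 0, 0, 0, 0, -2.5, 0],
    [0, 0, 0, 0, 0, -2.5, 0],
    [0, 0, 0, 0, 0, -2.5, 0]
  ]
}}

```text
time: 19.6
position: [0.4385, -0.2792, -0.0316]
tool_rot: [-3.14, -0.094, 0.004]
ft_force: [-6.2, 3.7, 17.6]
grip_width: 0.179
grip_force: 50.0
```

>>> {"method": "carry_out", "body": {
  "steps": [
    [0, 0, 0, 0, 0, 0.2, 0],
    [0, 0, 0, 0, 0, 0.2, 0.45],
    [0, 0, 0, 0, 0, 0.2, 0.45],
    [0, 0, 0, 0, 0, 0.2, 0.45],
    [0, 0, 0, 0, 0, 0.2, 0.45],
    [0, 0, 0, 0, 0, 0.2, 0.45],
    [0, 0, 0, 0, 0, 3, 0.5],
    [0, 0, 0, 0, 0, 7, 0.5],
    [0, 0, 0, 0, 0, 11, 0.5],
    [0, 0, 0, 0, 0, 15, 0.5],
    [0, 0, 0, 0, 0, 18, 0.5]
  ]
}}

```text
time: 20.7
position: [0.44, -0.2798, 0.1498]
tool_rot: [3.138, 0.095, 0.003]
ft_force: [0.3, -0.7, 0.5]
grip_width: 0.497
grip_force: 0.0
```

Run:
```python
from h import *
for n in('wrist','scene'):
  px,K,T=cam(n)
  for ar,c,m in blobs(px,5,18,amin=100):
    r=axis(m);b=ray(K,T,cv2.boxPoints(r),.023)
    if ar<1000: print(n,ar,ray(K,T,r[0],.023).round(4),b[:,:2].round(4).tolist())
```

```text
wrist 356 [[ 0.4427 -0.2788  0.023 ]] [[0.4731, -0.2686], [0.4742, -0.2853], [0.4106, -0.2896], [0.4096, -0.272]]
scene 319 [[ 0.4437 -0.2806  0.023 ]] [[0.4039, -0.2935], [0.4002, -0.273], [0.483, -0.2679], [0.4858, -0.2881]]
```

>>> {"method": "carry_out", "body": {
  "steps": [
    [0, 0, 12, 6.8, 57.5, 3, 0.5],
    [0, 0, 12, 6.8, 57.5, 3, 0.5],
    [0, 0, 12, 6.8, 57.5, 3, 0.5],
    [0, 0, 12, 6.8, 57.5, 3, 0.5],
    [0, 0, 12, 6.8, 57.5, 3, 0.5],
    [0, 0, 12, 6.8, 57.5, 3, 0.5],
    [0, 0, 12, 6.8, 57.5, 3, 0.5],
    [0, 0, 12, 6.8, 57.5, 3, 0.5],
    [0, 0, 12, 6.8, 57.5, 3, 0.5],
    [0, 0, 12, 6.8, 57.5, 3, 0.5],
    [0, 0, 12, 6.8, 57.5, 3, 0.5],
    [0, 0, 12, 6.8, 57.5, 3, 0.5]
  ]
}}

```text
time: 22.0
position: [0.5058, 0.3, 0.1762]
tool_rot: [-3.11, -0.428, 0.002]
ft_force: [0.6, 0.5, 0.5]
grip_width: 0.504
grip_force: 0.0
```

>>> {"method": "carry_out", "body": {
  "steps": [
    [0, 0, 0, 0, 0, 0, 0.5],
    [0, 0, 0, 0, 0, 0, 0.5],
    [0, 0, 0, 0, 0, 0, 0.5],
    [0, 0, 0, 0, 0, 0, 0.5]
  ]
}}

```text
time: 22.4
position: [0.5077, 0.2935, 0.1766]
tool_rot: [3.112, 0.418, -0.0]
ft_force: [0.6, -1.5, 0.5]
grip_width: 0.502
grip_force: 0.0
```

Run:
```python
from h import *
px,K,T=cam('wrist');s=ctrl.get_state();M=R.from_rotvec(s['tool_rot']).as_matrix();print(s['time'],s['position'],M.round(3)[:2,0])
h=cv2.cvtColor(px,cv2.COLOR_RGB2HSV);m=cv2.inRange(h,(95,90,40),(130,255,255))
n,l,st,c=cv2.connectedComponentsWithStats(m)
for k in range(1,n):
    if st[k,4]>150:
        pts=np.argwhere(l==k)[:,::-1].astype(np.float32)
        W=ray(K,T,pts,.009)[:,:2]; (cc,rr)=cv2.minEnclosingCircle((W*1000).astype(np.float32)); print(st[k],c[k].round(1),np.round(cc,1),rr)
```

```text
22.45 [0.50776432 0.29373477 0.17685277] [0.965 0.264]
[ 278    0  175   54 4906] [367.2  22.9] [712.8 258.9] 90.75083923339844
[ 255  161   46   46 1294] [277.7 183.9] [509.  297.7] 27.68999671936035
```

>>> {"method": "carry_out", "body": {
  "steps": [
    [0, 0, 0, 0.1, 0.4, -5, 0.5],
    [0, 0, 0, 0.1, 0.4, -10, 0.5],
    [0, 0, 0, 0.1, 0.4, -14, 0.5],
    [0, 0, 0, 0.1, 0.4, -17, 0.5],
    [0, 0, 0, 0.1, 0.4, -19, 0.5],
    [0, 0, 0, 0.1, 0.4, -19.9, 0.5],
    [0, 0, 0, 0.1, 0.4, -19.9, 0.5],
    [0, 0, 0, 0.1, 0.4, -19.9, 0.5]
  ]
}}

```text
time: 23.25
position: [0.5092, 0.2998, -0.0208]
tool_rot: [-3.113, -0.421, -0.003]
ft_force: [0.3, 0.3, 1.0]
grip_width: 0.502
grip_force: 0.0
```

>>> {"method": "carry_out", "body": {
  "steps": [
    [0, 0, 0, 0, 0, 0, 0],
    [0, 0, 0, 0, 0, 0, 0],
    [0, 0, 0, 0, 0, 0, 0],
    [0, 0, 0, 0, 0, 0, 0],
    [0, 0, 0, 0, 0, 0, 0],
    [0, 0, 0, 0, 0, 0, 0]
  ],
  "squeeze": 25
}}

```text
time: 23.85
position: [0.5087, 0.2995, -0.0215]
tool_rot: [3.113, 0.422, 0.001]
ft_force: [-0.3, -1.9, 4.1]
grip_width: 0.241
grip_force: 25.0
```

>>> {"method": "carry_out", "body": {
  "steps": [
    [0, 0, 0, 0, 0, 3, 0],
    [0, 0, 0, 0, 0, 7, 0],
    [0, 0, 0, 0, 0, 11, 0],
    [0, 0, 0, 0, 0, 15, 0],
    [0, 0, 0, 1.8, -27.8, 15, 0],
    [0, 0, 0, 1.8, -27.8, 15, 0],
    [0, 0, 0, 1.8, -27.8, 15, 0],
    [0, 0, 0, 1.8, -27.8, 15, 0],
    [0, 0, 0, 1.8, -27.8, 15, 0],
    [0, 0, 0, 1.8, -27.8, 15, 0],
    [0, 0, 0, 1.8, -27.8, 15, 0],
    [0, 0, 0, 1.8, -27.8, 15, 0]
  ]
}}

```text
time: 25.05
position: [0.526, 0.0214, 0.1276]
tool_rot: [-3.113, -0.42, 0.001]
ft_force: [-0.7, 0.8, -1.5]
grip_width: 0.243
grip_force: 25.0
```

>>> {"method": "carry_out", "body": {
  "steps": [
    [0, 0, 0, 0, 0, 0, 0],
    [0, 0, 0, 0, 0, 0, 0],
    [0, 0, 0, 0, 0, 0, 0],
    [0, 0, 0, 0, 0, 0, 0]
  ]
}}

```text
time: 25.45
position: [0.5262, 0.0225, 0.128]
tool_rot: [-3.113, -0.425, -0.0]
ft_force: [0.1, -0.5, -0.3]
grip_width: 0.245
grip_force: 25.0
```

```bash
cat > well.py <<'E'
from h import *
P=[];Q=[];F=[]
for i in range(5):
    px,K,T=cam('wrist');s=ctrl.get_state();P.append(s['position'])
M=R.from_rotvec(s['tool_rot']).as_matrix();p=np.mean(P,0);Tt=np.eye(4);Tt[:3,:3]=M;Tt[:3,3]=p
T=Tt@ctrl.get_image('wrist')['T_tool_cam']
print(s['time'],p.round(4),np.ptp(P,0).round(4),M[:2,0],s['grip_width'],'cam',T[:3,3].round(3))
show(px,'well%d'%int(s['time']*100))
g=cv2.cvtColor(px,cv2.COLOR_RGB2GRAY);n,l,st,c=cv2.connectedComponentsWithStats((g<70).astype(np.uint8))
for k in range(1,n):
    if st[k,4]>800 and st[k,0]>0:
        W=ray(K,T,np.argwhere(l==k)[:,::-1],.0145)[:,:2]*1000; cc,rr=cv2.minEnclosingCircle(W.astype(np.float32))
        print('dark',st[k],W.mean(0).round(1),np.round(cc,1),round(rr,1), 'eqr',W.ptp(0) if hasattr(W,'ptp') else np.ptp(W,0))
zf=p[2]+.0305+.0005  # top of disc while held
m=cv2.inRange(cv2.cvtColor(px,cv2.COLOR_RGB2HSV),(95,90,40),(130,255,255));n,l,st,c=cv2.connectedComponentsWithStats(m)
for k in range(1,n):
    if st[k,4]>300:
        W=ray(K,T,np.argwhere(l==k)[:,::-1],zf); L=((W-p)@M)[:,:2]*1000; print('blue',st[k],'tool xy mm',L.min(0).round(1),L.max(0).round(1))
E
python3 well.py
```

```text
25.7 [0.5262 0.0219 0.128 ] [0.     0.0006 0.    ] [0.9637915  0.26665699] 0.24178933797302374 cam [0.595 0.041 0.326]
dark [ 254   93   56   59 1764] [596.1  42. ] [596.5  41. ] 27.6 eqr [54.64401985 54.46003332]
blue [ 234  205   94   62 3204] tool xy mm [ -9.2 -27.6] [28.1 26.7]
blue [ 128  216   66   26 1007] tool xy mm [  6.5 -88. ] [ 21.6 -50.8]
```

>>> {"method": "carry_out", "body": {
  "steps": [
    [0, 0, 0, 3, 0.8, 0, 0],
    [0, 0, 0, 6, 1.6, 0, 0],
    [0, 0, 0, 7, 1.9, 0, 0],
    [0, 0, 0, 7, 1.9, -3, 0],
    [0, 0, 0, 7, 1.9, -6, 0],
    [0, 0, 0, 7, 1.9, -9, 0],
    [0, 0, 0, 7, 1.9, -11, 0],
    [0, 0, 0, 7, 1.9, -12.2, 0],
    [0, 0, 0, 7, 1.9, -12.2, 0],
    [0, 0, 0, 7, 1.9, -12.2, 0],
    [0, 0, 0, 7, 1.9, -12.2, 0]
  ]
}}

```text
time: 26.85
position: [0.5974, 0.0408, 0.0075]
tool_rot: [3.113, 0.422, 0.004]
ft_force: [-0.6, -1.3, -0.1]
grip_width: 0.241
grip_force: 25.0
```

Run:
```python
from h import *
P=[]
for i in range(6):
    px,K,T=cam('wrist');s=ctrl.get_state();P.append(s['position'])
print(np.mean(P,0).round(4),np.ptp(P,0).round(4),s['ft_force'],s['grip_width'])
```

```text
[0.5969 0.0406 0.007 ] [0.0009 0.0002 0.001 ] [ 0.32661877  0.55643228 -0.69897282] 0.24377796844039
```

>>> {"method": "carry_out", "body": {
  "steps": [
    [0, 0, 0, -0.05, 0, -0.6, 0],
    [0, 0, 0, -0.05, 0, -1.1, 0],
    [0, 0, 0, -0.05, 0, -1.4, 0],
    [0, 0, 0, -0.05, 0, -1.6, 0],
    [0, 0, 0, -0.05, 0, -1.6, 0],
    [0, 0, 0, -0.05, 0, -1.6, 0]
  ]
}}

```text
time: 27.75
position: [0.5957, 0.0406, -0.0101]
tool_rot: [-3.113, -0.423, 0.0]
ft_force: [0.6, -0.0, -0.9]
grip_width: 0.242
grip_force: 25.0
```

The underside is already below the deck rim with no contact force, so the fan is in the well. I'll seat it.

>>> {"method": "carry_out", "body": {
  "steps": [
    [0, 0, 0, 0, 0, -0.2, 0],
    [0, 0, 0, 0, 0, -0.35, 0],
    [0, 0, 0, 0, 0, -0.4, 0],
    [0, 0, 0, 0, 0, -0.4, 0]
  ]
}}

```text
time: 28.15
position: [0.5959, 0.0406, -0.0135]
tool_rot: [3.113, 0.422, 0.0]
ft_force: [-2.6, -0.9, 4.4]
grip_width: 0.239
grip_force: 25.0
```

>>> {"method": "carry_out", "body": {
  "steps": [
    [0, 0, 0, 0, 0, 0.1, 0.5],
    [0, 0, 0, 0, 0, 0.1, 0.5],
    [0, 0, 0, 0, 0, 0.1, 0.5],
    [0, 0, 0, 0, 0, 0.1, 0.5],
    [0, 0, 0, 0, 0, 0.1, 0.5],
    [0, 0, 0, 0, 0, 2, 0.5],
    [0, 0, 0, 0, 0, 5, 0.5],
    [0, 0, 0, 0, 0, 9, 0.5],
    [0, 0, 0, 0, 0, 13, 0.5],
    [0, 0, 0, -5, -1.4, 16, 0.5],
    [0, 0, 0, -8, -2.2, 16, 0.5],
    [0, 0, 0, -8, -2.2, 16, 0.5]
  ]
}}

```text
time: 29.35
position: [0.5124, 0.0168, 0.1467]
tool_rot: [3.108, 0.419, -0.003]
ft_force: [0.1, 0.1, 0.1]
grip_width: 0.499
grip_force: 0.0
```

Run:
```python
from h import *
px,K,T=cam('wrist');s=ctrl.get_state();print(s['time'],s['position'],s['ft_force'],s['grip_width'])
def blue(px,K,T,z):
    m=cv2.inRange(cv2.cvtColor(px,cv2.COLOR_RGB2HSV),(95,90,40),(130,255,255));n,l,st,c=cv2.connectedComponentsWithStats(m)
    for k in range(1,n):
        if st[k,4]>100:
            W=ray(K,T,np.argwhere(l==k)[:,::-1],z)[:,:2]*1000;cc,r=cv2.minEnclosingCircle(W.astype(np.float32));print(st[k],np.round(cc,1),round(r,1))
blue(px,K,T,.017)
px,K,T=cam('scene');print('scene');blue(px,K,T,.017)
px,K,T=cam('top');u=np.array([.9645,.2642])
# cover: sample brightness along hinge->edge at 114.6 deg
t=np.radians(114.6)
for f in(.3,.6,.9,1.1):
    P=np.r_[np.array([.5431,.0259])+(.107-.107*f*np.cos(t))*u,.038+.107*f*np.sin(t)];c=proj(K,T,P)[0];print(f,c.round(),px[int(c[1]),int(c[0])])
```

```text
29.4 [0.5145321  0.0171492  0.14659507] [ 1.44678091 -0.58336827  0.47494223] 0.4955929525078304
[ 253   79   54   58 1978] [596.3  40.9] 27.8
[ 130  198   68   46 2063] [436.6 132.2] 38.4
scene
[  27    0   70   42 1327] [-603.7  374.4] 155.7
[  0  57  15  25 186] [-528.6   82.3] 61.7
[ 346  158   73   76 1482] [743.8 288.2] 119.6
[276 229  21  20 260] [595.3  39.1] 27.6
0.3 [296. 168.] [97 94 67]
0.6 [295. 161.] [72 70 54]
0.9 [293. 153.] [155 142 132]
1.1 [292. 148.] [140 148 152]
```

The fan is centred on the well (596, 41 mm) with the right radius at seated height. The cover is open and the tool is on the mat. I'll hand in the job.

```bash
python3 -c "
from bench import ctrl
print(ctrl.close_job())"
```

```text
the job is handed in; nothing more can be done
None
```

The job is handed in at about 29 s: the cover was levered past upright with the pry tool and was still open at the last check, the tool lies back on the mat, and the blue fan sits hub up on the bottom of the well.

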